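# Switch the reagent selector to the cross-marked port and prime the pump

### The job

With a fingertip, push the upright tab of the round reagent selector around until it points squarely at the port marked with the cross, then press the grey button on the dosing pump all the way down, let it spring back up and draw clear. Do not press the button before the selector points at the cross. Push only: do not pinch the tab between the fingers, and leave the glassware, bottles and spatula where they stand.

Things in the scene. Friction and masses are not known exactly. Their poses are not given: they have to be found in the camera images.
- selector: Reagent selector, fixed to the bench: white round deck 284 mm across, 35 mm high; origin at the centre of its underside, z up. A grey rotor disc (120 mm across, top at 50 mm, steel boss 36 mm across up to 56 mm) turns about its centre and carries the tab. Four black port markers lie on the deck 114 mm from the centre, at rotor = -1.571, -0.785, 0.785, 1.571; which is where varies.
- rotor (a joint): Rotor angle, rad. At 0 the tab points along the selector's -x (towards the robot); grows anticlockwise seen from above, so the tab lies in direction (-cos q, -sin q) of the selector's x, y. Stops at -1.9 and 1.9; starts between -0.35 and 0.35. No spring or detents: friction holds it where it is left (3 to 4 N sideways on the tab moves it).
- tab_mid (a point): Point in the middle of the tab, 65 mm from the turning axis and 75 mm above the bench. The tab is an upright black blade standing on the rotor: 40 mm long radially (from 45 to 85 mm from the axis), 12 mm thick, from the rotor up to 92 mm above the bench.
- aim (a point): The spot that the tab points at: on the tab's centre line at 114 mm from the turning axis (29 mm beyond the tab's outer end), moving round with it. Nothing is there but air.
- axis (a point): The rotor's turning axis, at the height of the rotor's top, 50 mm above the bench.
- mark_cross: The marker of the wanted port: a plain cross (plus sign) of two black bars, 42 mm by 10 mm each, 10 mm thick, top 45 mm above the bench. Origin at the centre of its underside. Fixed to the deck.
- mark_disc: Marker of another port: plain black disc 34 mm across, 10 mm thick. Origin at the centre of its underside. Fixed.
- mark_square: Marker of another port: black square 32 mm wide, 10 mm thick. Origin at the centre of its underside. Fixed.
- mark_ring: Marker of another port: black ring 38 mm across with a 22 mm hole, 10 mm thick. Origin at the centre of its underside. Fixed.
- pump: The dosing pump, fixed to the bench: a white box 100 by 110 mm and 55 mm high with the button in the middle of its top. Origin at the centre of its underside.
- fill_top (a point): Centre of the top of the pump's round grey button (32 mm across), 77 mm above the bench when up. It is pressed straight down.
- fill (a joint): Travel of the button, m: 0 up, 0.006 fully down. It springs back; fully down takes 5 N.
- vial: Bystander: small capped vial, 24 mm across, 45 mm high, standing loose on the selector's deck behind the rotor (robot's far side). Origin at the centre of its underside, as for all the bystanders.
- beaker: Bystander: small empty glass beaker, 60 mm across, 65 mm high, loose, to the left of the selector.
- dropper: Bystander: amber dropper bottle, 30 mm across, 65 mm high, loose, between the selector and the pump.
- amber: Bystander: amber reagent bottle, 72 mm across, 180 mm high, loose, at the back left.
- green: Bystander: green glass bottle, 68 mm across, 190 mm high, loose, at the back.
- white: Bystander: white plastic bottle, 72 mm across, 170 mm high, loose, at the back right.
- spatula: Bystander: steel spatula (wooden handle) 180 mm long lying loose on the bench at the left.
Mind the look-alikes: they are no part of the job. There is more than one size of the pump; the job needs the smallest.

How it is judged:
On the way, in this order (a step that is already met when the one before it is completed fails the run):
1. the tab points at the cross and rests there (horizontal distance between aim and mark_cross below 0.014 m and velocity of joint rotor between -0.05 and 0.05 rad/s), for 0.3 s.
2. the pump button is pressed all the way down (value of joint fill above 0.0048 m), for 0.05 s.
At the end, for the whole second after the job is handed in: The point that the tab aims at lies within 14 mm of the cross's centre (about 7 degrees), the rotor is still, the button has been pressed to 4.8 mm or more of its 6 mm and is up again (under 1.5 mm), and every bystander is within 20 mm of where it started (horizontal distance between aim and mark_cross below 0.014 m and value of joint fill below 0.0015 m and velocity of joint rotor between -0.02 and 0.02 rad/s and distance of each of vial, beaker, dropper, amber, green, white, spatula from where it was at the start of the episode below 0.02 m); the robot touches nothing.
It fails at once if the button is pressed (3 mm or more) while the tab does not point at the cross (value of joint fill above 0.003 m and not (horizontal distance between aim and mark_cross below 0.014 m)).
It fails at once if the tab is pinched: fingers press on both its sides at once (over 1 N each) (contact force between the fingers and rotor_c2 above 1 N and contact force between the fingers and rotor_c3 above 1 N).
It fails at once if a bystander is moved 20 mm or more, lifted or tipped over (distance of any of vial, beaker, dropper, amber, green, white, spatula from where it was at the start of the episode above 0.02 m or angle between any of vial, beaker, dropper, amber, green, white, spatula's own z axis and vertical above 0.5 rad).
It also fails if it takes over 54 s, if anything falls off the work surface, if the arm or the gripper's body presses on something with over 40 N, if the wrist force passes 120 N, or if a joint passes its speed limit or range.

### The arm

A 7-joint arm with a two-finger parallel gripper is mounted at the origin on the work surface. World frame = base frame: x ahead of the robot, y to its left, z up, the work surface at z = 0. Lengths are in m, angles in rad, forces in N, time in s.
With the tool pointing down it reaches from about 0.4 to 0.85 m from the base axis. Payload 10.4 kg.
Tool frame: the origin (TCP) lies between the finger pads; the fingertips stand 19 mm ahead of it and the grasp point (between the pads) is the TCP; z points along the fingers, y is the direction in which the jaws open and shut (so a half turn about z gives the same grasp; the last joint's range is limited). The gripper opens to 85 mm and grips with 20 to 120 N. Pads are 22 mm wide; open, the fingers measure 114 mm over their backs; the gripper's body (76 mm by 85 mm) begins 54 mm behind the grasp point. The pads swing forward as they close: fully open they stand 13 mm farther back than shut.
Start: joints at [1.167, 0.332, -0.065, 1.46, 0.022, 1.35, -0.088], TCP at [0.232, -0.58, 0.25] pointing down, gripper open.
Joint ranges: [-2.6, 2.6], [-0.5, 2.12], [-1.47, 1.34], [0.16, 2.42], [-1.27, 4.41], [0.06, 2.06], [-2.6, 2.6]. Speed limits (rad/s): [2.22, 2.22, 2.79, 2.79, 3.14, 3.14, 3.14].

### API

Orientations are given as a unit quaternion [x, y, z, w].
In Python, from bench import get_state, capture, finish_job, search_frame, outline_of gives the robot as it stands.
- The arm moves only by the shell command python3 -m creep 'ROWS'. ROWS is JSON, a list of rows, each a list of 5 numbers: the opening in per cent of the stroke, from 0 (shut) to 100 (fully open), then the shift along the tool's x, y, z in cm, then the turn about the tool's z in degrees. A call has exactly 10 rows; each row shifts and turns the commanded pose from where the row before left it, along the tool's axes as they then stand; what a row does not reach is not made up. A row lasts 1/10 s, in which the tool goes at most 50 mm and 8.59 degrees, less where a joint would pass 70% of its speed; a pose out of reach is approached as far as the arm can. A call with a gripper value outside its range is refused whole. The fingers move at their own pace and stop on an object; the grip force is fixed at half the most. Time passes only in rows, so rows that do not move let the fingers close, or fill a call up. It gives the time, the measured TCP pose, the force and the opening at its end, in the units of the state.
- get_state(): the state, without advancing time (a new reading comes with each control period).
- capture(name): name is "side" or "top"; returns a dict with "color" (384x512x3 uint8, blue, green, red), "K" (3x3 intrinsics, pixels), "extrinsics" (4x4, takes a point from world to camera coordinates). Camera axes: x right, y down, z forward; pixel columns grow to the right and rows downward; lengths in m; the calibration is good to about 2 mm. A picture is of the moment at which its call begins. There is no depth.
- finish_job(): hands the job in, once; it reports no verdict.
Trained networks look in a picture, given as the dict that the camera call returned (one of the last four; its "shot" number tells which), for a name from the list of things; names that differ only in an ending like _2 or _b are one class to them, and where a whole thing is asked for, a point or a joint stands for the part that bears it (a point fixed in the world has none). Each returns a list of dicts, best first, with "conf" (0 to 1); they miss things now and then, are a little off and sometimes report something else, mostly with a low value. They report only what shows in the picture. A call takes as long as a camera call. They do not tell look-alikes from the thing itself.
- search_frame(picture, thing): "centre" ([x, y, z] in m, in world coordinates, good to about 4 mm: the middle of the surface that is visible of it).
- outline_of(picture, thing): "region" (384x512 bool, what is visible of it).
The state is a dict: "t": time; "joint_pos": joint angles; "joint_velocities": joint speeds; "joint_torque": joint torques, N m; "position": TCP position; "tcp_rot": TCP orientation; "ft_force": force on the tool from outside, world axes, zero at the start; "torque": the same for the moment, N m; "opening": finger opening in m.
Only numpy, scipy, OpenCV 4.12 (cv2) and the standard library are available. Lean on these libraries where they do the work, as an engineer would, in place of code of your own. Each camera call takes 0.05 s, during which the arm holds its last target.

## Working session

There is one attempt and no reset: what is moved stays moved. The work goes in short steps, Python scripts to look and compute and a shell command to move; the robot and the scene stay as the last step left them, time stands still between calls to the robot, and variables do not carry over. Pictures are saved under pics/ and viewed, and the job is handed in when it is done.

```bash
ls; mkdir -p pics; cat > h.py <<'E'
import numpy as np, cv2
from bench import *
def px(p,P):
    c=p['extrinsics']@np.append(P,1); u=p['K']@c[:3]; return u[:2]/u[2]
def ray(p,uv,z):
    R=p['extrinsics'][:3,:3];t=p['extrinsics'][:3,3]
    o=-R.T@t; d=R.T@np.linalg.inv(p['K'])@np.array([uv[0],uv[1],1.]); return o+d*(z-o[2])/d[2]
E
python3 - <<'E'
from h import *
s=get_state(); print(s)
for n in ['top','side']:
    p=capture(n); cv2.imwrite(f'pics/{n}0.png',p['color'])
    R=p['extrinsics'];print(n,-R[:3,:3].T@R[:3,3])
    for th in ['selector','tab_mid','mark_cross','mark_disc','mark_square','mark_ring','pump','fill_top','vial','beaker','dropper']:
        print(th,[(np.round(d['centre'],3).tolist(),round(d['conf'],2),px(p,d['centre']).astype(int).tolist()) for d in search_frame(p,th)][:4])
print(get_state()['t'])
E
```

```text
pics
{'t': 0.0, 'joint_pos': array([ 1.16740265,  0.33288907, -0.06472804,  1.46094144,  0.02158727,
        1.34988172, -0.08851344]), 'joint_velocities': array([-4.69468169e-05, -1.95433931e-03, -6.73814341e-04, -2.17065742e-05,
        1.20840761e-04,  6.65979888e-04,  9.99491578e-04]), 'joint_torque': array([-4.06099853e-04, -6.25451016e+01,  4.87823412e-02, -3.91602623e+01,
        1.60859531e-02,  1.00183982e-02, -4.48543688e-05]), 'position': array([ 0.23217367, -0.57990541,  0.24950517]), 'tcp_rot': array([ 9.81926004e-01,  1.89263877e-01, -1.56129900e-04, -6.94959405e-04]), 'ft_force': array([ 0.4766511 , -0.06373904,  0.39445205]), 'torque': array([-0.00230269, -0.02563579,  0.02611789]), 'opening': 0.08540909428615691}
top [0.37392524 0.01168541 1.35163736]
selector [([0.591, 0.025, 0.036], 0.7, [259, 182])]
tab_mid [([0.59, 0.023, 0.048], 0.73, [260, 182])]
mark_cross [([0.622, -0.086, 0.044], 0.6, [294, 173]), ([0.685, 0.043, 0.079], 0.43, [254, 150])]
mark_disc [([0.536, -0.074, 0.046], 0.5, [290, 200])]
mark_square []
mark_ring []
pump [([0.279, -0.202, 0.069], 0.95, [
[... 707 characters left out ...]
044], 0.57, [266, 214])]
mark_square []
mark_ring [([0.496, 0.074, 0.042], 0.5, [247, 194])]
pump [([0.298, -0.525, 0.069], 0.92, [215, 325]), ([0.49, -0.362, 0.055], 0.62, [274, 269]), ([0.297, -0.256, 0.076], 0.58, [204, 251]), ([0.776, 0.022, 0.096], 0.37, [320, 179])]
fill_top [([0.292, -0.493, 0.106], 0.79, [210, 305]), ([0.276, -0.215, 0.107], 0.68, [195, 236]), ([0.49, -0.333, 0.076], 0.57, [271, 257])]
vial [([0.687, 0.037, 0.066], 0.65, [297, 187]), ([0.586, -0.004, 0.05], 0.58, [274, 200]), ([0.716, 0.302, 0.084], 0.43, [285, 152])]
beaker [([0.489, -0.36, 0.054], 0.62, [273, 269]), ([0.466, 0.176, 0.044], 0.46, [235, 181]), ([0.46, 0.501, -0.001], 0.15, [224, 156])]
dropper []
1.2
```

```bash
python3 - <<'E'
import cv2
a=cv2.imread('pics/top0.png'); cv2.imwrite('pics/t1.png',cv2.resize(a[110:310,180:450],None,fx=2.9,fy=2.9,interpolation=2))
a=cv2.imread('pics/side0.png'); cv2.imwrite('pics/s1.png',cv2.resize(a[140:340,150:400],None,fx=3,fy=3,interpolation=2))
E
```

```text
(no output)
```

View pics/t1.png

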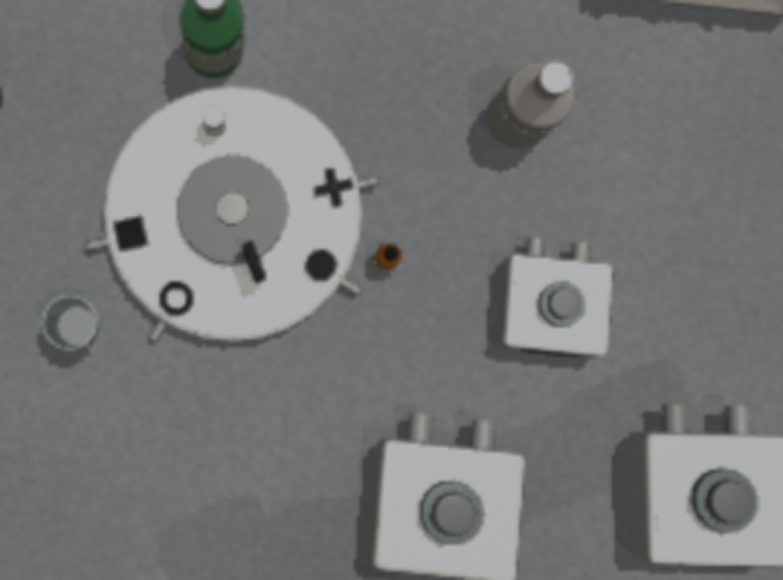

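View pics/s1.png

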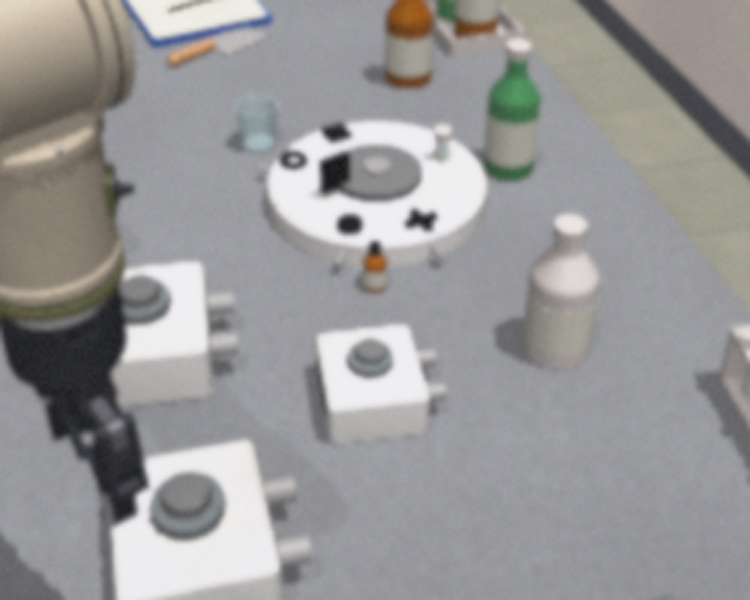

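View pics/top0.png

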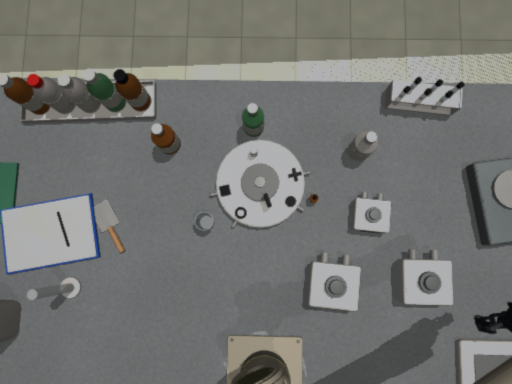

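Three pumps stand at top-image pixels (374,213), (337,286) and (433,282). The one at (374,213) has a 36 px box and its button top measures z≈0.076. The other two are about 50 px with button tops at about 0.105, so (374,213) is the smallest. The cross is at (294,173), and the tab points towards the robot, slightly right. Next I'll fit the geometry.

```bash
cat > m.py <<'E'
from h import *
from scipy.optimize import least_squares
def blobs(p,thr=60,box=(210,130,312,235)):
    g=cv2.cvtColor(p['color'],6); m=np.zeros_like(g); x0,y0,x1,y1=box
    m[y0:y1,x0:x1]=(g[y0:y1,x0:x1]<thr)
    n,l,st,c=cv2.connectedComponentsWithStats(m)
    return [(c[i].round(1),st[i]) for i in range(1,n) if st[i][4]>25]
E
python3 - <<'E'
from m import *
p=capture('top'); q=capture('side')
for c,s in blobs(p): print('top',c,s[4],ray(p,c,.045).round(4))
for th,z in [('tab_mid',.05),('mark_cross',.045),('mark_disc',.045),('mark_square',.045),('mark_ring',.045),('fill_top',.077),('dropper',.065),('vial',.08),('selector',.035),('spatula',.01),('green',.19),('white',.17),('amber',.18)]:
  for pp,n in ((p,'top'),(q,'side')):
    for d in outline_of(pp,th)[:3]:
        v,u=np.nonzero(d['region']); print(n,th,round(d['conf'],2),len(u),u.mean().round(1),v.mean().round(1),ray(pp,(u.mean(),v.mean()),z).round(4))
cv2.imwrite('pics/t2.png',cv2.resize(p['color'][135:235,210:315],None,fx=5.7,fy=5.7,interpolation=2))
cv2.imwrite('pics/pump.png',cv2.resize(p['color'][180:310,300:460],None,fx=4.5,fy=4.5,interpolation=2))
print(get_state()['t'])
E
```

```text
top [252.2 133.9] 36 [0.7488 0.0516 0.045 ]
top [294.3 174.1] 45 [ 0.6197 -0.0845  0.045 ]
top [224.5 190.2] 77 [0.5644 0.1354 0.045 ]
top [266.7 199.6] 48 [0.5368 0.0016 0.045 ]
top [290.1 201. ] 67 [ 0.5336 -0.0719  0.045 ]
top [240.3 212.6] 32 [0.4943 0.0837 0.045 ]
top tab_mid 0.59 1189 259.9 183.1 [0.5883 0.024  0.05  ]
side tab_mid 0.75 576 273.4 197.5 [0.585  0.0155 0.05  ]
top mark_cross 0.15 576 252.9 120.4 [0.7937 0.0503 0.045 ]
side mark_cross 0.52 64 289.9 213.2 [ 0.6194 -0.0913  0.045 ]
top mark_disc 0.44 92 290.3 201.0 [ 0.5336 -0.0727  0.045 ]
top mark_disc 0.39 1182 260.1 182.9 [0.5895 0.0233 0.045 ]
top mark_disc 0.33 1375 370.7 214.4 [ 0.4959 -0.3235  0.045 ]
side mark_disc 0.61 39 266.0 214.6 [ 0.5332 -0.0783  0.045 ]
top mark_square 0.48 94 224.7 189.8 [0.5657 0.1347 0.045 ]
side mark_square 0.54 55 266.1 214.3 [ 0.5338 -0.0769  0.045 ]
top mark_ring 0.65 75 241.1 213.1 [0.4928 0.0811 0.045 ]
side mark_ring 0.62 32 247.3 193.1 [0.4949 0.0782 0.045 ]
top fill_top 0.75 173 336.4 286.9 [ 0.2745 -0.2097  0.077 ]
top fill_top 0.63 183 431.3 282.5 [ 0.293  -0.4909  0.07
[... 449 characters left out ...]
 0.0755 0.08  ]
side vial 0.37 68 297.2 187.6 [0.6792 0.015  0.08  ]
top selector 0.87 5987 260.0 183.8 [0.5884 0.0238 0.035 ]
side selector 0.92 2530 275.4 204.8 [ 0.5854 -0.0131  0.035 ]
side selector 0.31 57 273.6 257.0 [ 0.5068 -0.289   0.035 ]
top spatula 0.6 614 107.7 221.8 [0.4602 0.513  0.01  ]
side spatula 0.73 172 222.7 154.7 [0.4531 0.5013 0.01  ]
top green 0.63 629 253.0 120.7 [0.7463 0.0456 0.19  ]
side green 0.71 625 320.4 179.3 [ 0.7152 -0.1193  0.19  ]
top white 0.88 618 363.1 145.4 [ 0.6837 -0.2728  0.17  ]
side white 0.83 933 337.0 239.8 [ 0.6576 -0.4052  0.17  ]
top amber 0.78 664 165.3 138.6 [0.6925 0.298  0.18  ]
side amber 0.75 526 285.6 151.6 [0.6646 0.1307 0.18  ]
2.6
```

View pics/t2.png

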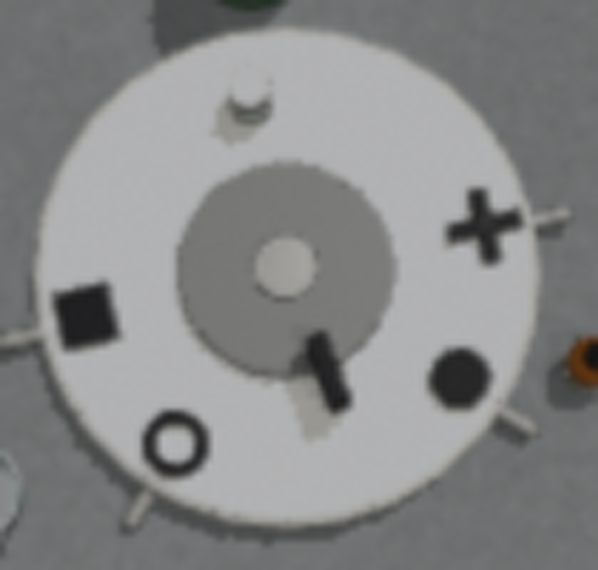

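View pics/pump.png

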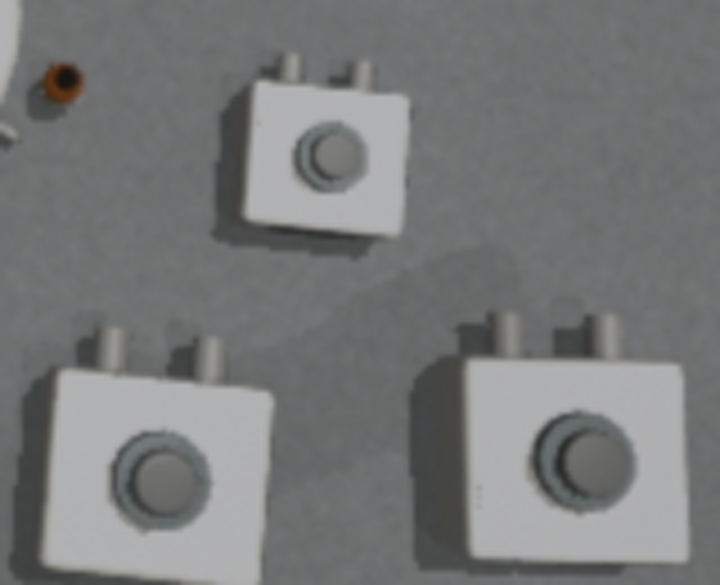

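The crop confirms that the pump at (374,213) is the smallest. Opposite markers, cross (0.620,-0.085) and square (0.564,0.135), are 227 mm apart where 228 mm is expected. That puts the axis at (0.592,0.025) and the cross direction at −75.9°, with the tab at about 199°. I'll move to the back side of the tab with the gripper shut.

```bash
python3 -m creep '[[0,1.2,-1.2,0,0],[0,2.4,-2.3,0,0],[0,2.5,-2.4,0,0],[0,2.5,-2.4,0,0],[0,2.5,-2.4,0,0],[0,2.5,-2.4,0,0],[0,2.5,-2.4,0,0],[0,2.5,-2.4,0,0],[0,2.5,-2.4,0,0],[0,2.5,-2.4,0,0]]'
python3 -m creep '[[0,2.5,-2.4,0,0],[0,2.5,-2.4,0,0],[0,2.5,-2.4,0,0],[0,2.5,-2.4,0,0],[0,2.5,-2.4,0,0],[0,2.5,-2.4,0,0],[0,2.5,-2.4,0,0],[0,2.5,-2.4,0,0],[0,2.5,-2.4,0,0],[0,0,0,0,0]]'
```

```text
t: 3.6
position: [0.3675, -0.2804, 0.2505]
tcp_rot: [0.982, 0.189, 0.0, 0.0]
ft_force: [-0.6, 0.1, -0.2]
opening: -0.0002
t: 4.6
position: [0.4966, 0.0073, 0.2506]
tcp_rot: [0.981, 0.192, 0.001, -0.001]
ft_force: [-0.3, 0.6, 0.1]
opening: 0.0001
```

```bash
python3 -m creep '[[0,1.4,-1.2,0,0],[0,1.4,-1.2,0,0],[0,0,0,1,0],[0,0,0,2,0],[0,0,0,2,0],[0,0,0,2,0],[0,0,0,2,0],[0,0,0,0.5,0],[0,0,0,0,0],[0,0,0,0,0]]'
python3 - <<'E'
from h import *
print(get_state()['position'])
p=capture('top'); q=capture('side')
cv2.imwrite('pics/t3.png',cv2.resize(p['color'][135:235,210:315],None,fx=5,fy=5,interpolation=2))
cv2.imwrite('pics/s3.png',cv2.resize(q['color'][120:260,190:340],None,fx=4.2,fy=4.2,interpolation=2))
E
```

```text
t: 5.6
position: [0.5131, 0.0348, 0.1561]
tcp_rot: [0.982, 0.189, 0.0, 0.0]
ft_force: [-0.5, 0.8, 0.6]
opening: -0.0003
[0.51307131 0.03477099 0.15610117]
```

View pics/t3.png

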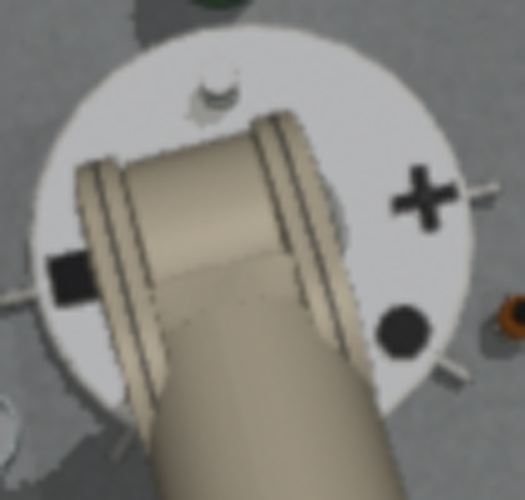

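View pics/s3.png

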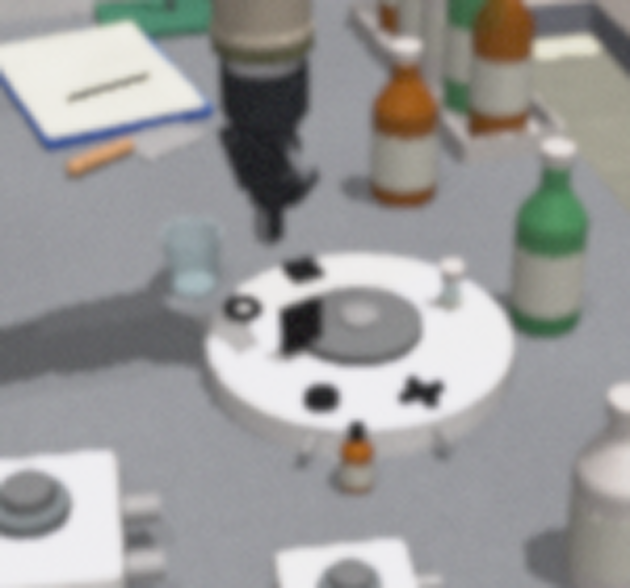

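The wrist hides the tab in the top view. The side view shows the finger (268,240 in the crop) above and behind the tab (300,325), about 15 mm clear by my numbers. I'll descend to tip height 66 mm.

```bash
python3 -m creep '[[0,0,0,1,0],[0,0,0,2,0],[0,0,0,2,0],[0,0,0,1.5,0],[0,0,0,0.6,0],[0,0,0,0,0],[0,0,0.2,0,0],[0,0,0.3,0,0],[0,0,0.3,0,0],[0,0,0,0,0]]'
python3 - <<'E'
from h import *
print(get_state()['position'],get_state()['ft_force'])
q=capture('side')
cv2.imwrite('pics/s4.png',cv2.resize(q['color'][150:240,210:320],None,fx=6,fy=6,interpolation=2))
E
```

```text
t: 6.7
position: [0.5161, 0.0269, 0.0847]
tcp_rot: [0.982, 0.189, 0.0, 0.0]
ft_force: [0.4, -0.2, -0.4]
opening: 0.0001
[0.51614749 0.02690034 0.08470473] [ 0.41576907 -0.19367459 -0.39627008]
```

View pics/s4.png

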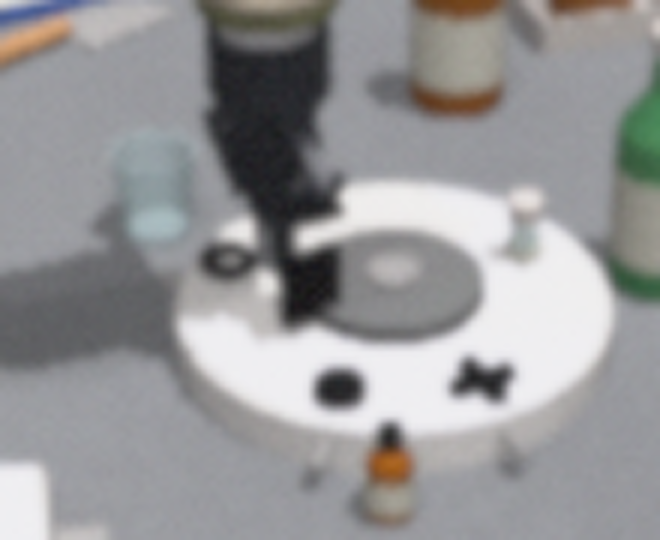

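```bash
python3 -m creep '[[0,0,0.2,0,0],[0,0,0.3,0,0],[0,0,0.3,0,0],[0,0,0.1,0,0],[0,-0.05,0.19,0,-1.5],[0,-0.1,0.37,0,-3],[0,-0.1,0.37,0,-3],[0,-0.1,0.37,0,-3],[0,-0.1,0.37,0,-3],[0,-0.1,0.37,0,-3]]'
python3 - <<'E'
from h import *
q=capture('side')
cv2.imwrite('pics/s5.png',cv2.resize(q['color'][150:240,210:320],None,fx=6,fy=6,interpolation=2))
E
```

```text
t: 7.75
position: [0.5233, -0.0008, 0.0842]
tcp_rot: [0.944, 0.33, -0.001, -0.0]
ft_force: [-2.2, 1.8, 1.1]
opening: -0.0002
```

View pics/s5.png

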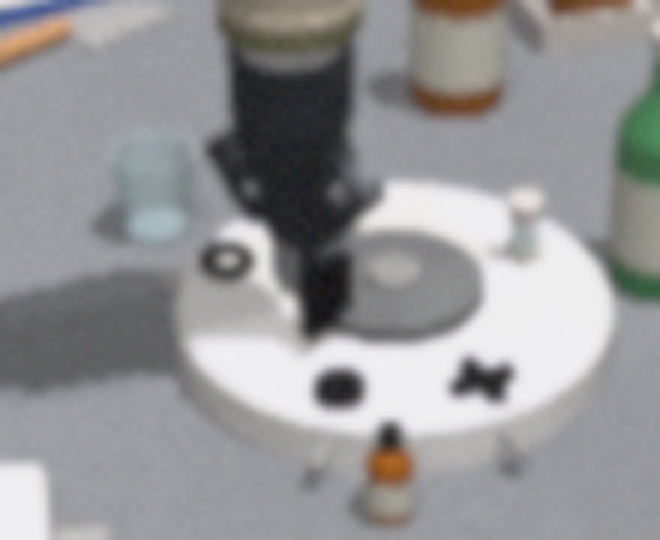

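```bash
python3 -m creep '[[0,-0.1,0.37,0,-3],[0,-0.1,0.37,0,-3],[0,-0.1,0.37,0,-3],[0,-0.1,0.37,0,-3],[0,-0.1,0.37,0,-3],[0,-0.1,0.37,0,-3],[0,-0.1,0.37,0,-3],[0,-0.1,0.37,0,-3],[0,-0.1,0.37,0,-3],[0,-0.1,0.37,0,-3]]'
python3 - <<'E'
from h import *
q=capture('side')
cv2.imwrite('pics/s6.png',cv2.resize(q['color'][150:240,210:320],None,fx=6,fy=6,interpolation=2))
s=get_state();a=np.array([.592,.0254]);f=2*np.arctan2(s['tcp_rot'][1],s['tcp_rot'][0]);d=a-s['position'][:2]
print(np.degrees(f),d@[np.cos(f),np.sin(f)],d@[np.sin(f),-np.cos(f)])
E
```

```text
t: 8.8
position: [0.5458, -0.032, 0.0839]
tcp_rot: [0.827, 0.562, -0.001, -0.0]
ft_force: [-4.7, -0.8, 1.4]
opening: 0.0003
68.57125861312505 0.07045224157502271 0.021417494622821092
```

View pics/s6.png

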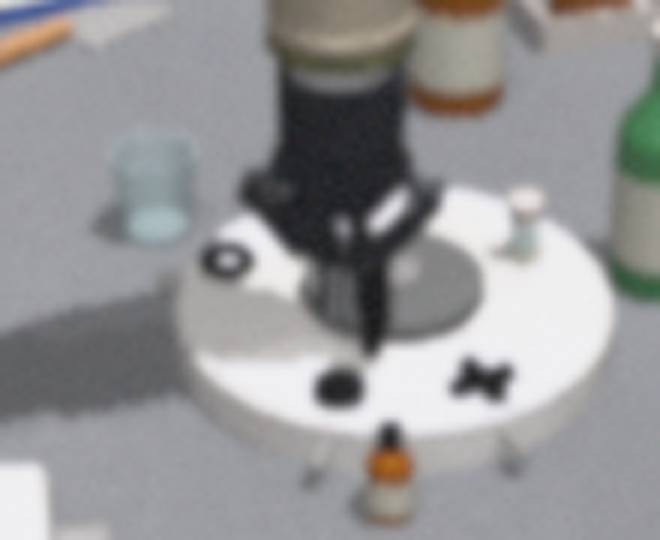

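```bash
python3 -m creep '[[0,-0.1,0.37,0,-3],[0,-0.1,0.37,0,-3],[0,-0.1,0.37,0,-3],[0,-0.1,0.37,0,-3],[0,-0.1,0.37,0,-3],[0,-0.1,0.37,0,-3],[0,-0.1,0.37,0,-3],[0,-0.1,0.37,0,-3],[0,0,0,0,0],[0,0,0,0,0]]'
cat > v.py <<'E'
from h import *
import sys
def go(n):
    q=capture('side')
    s=get_state();a=np.array([.592,.0254]);f=2*np.arctan2(s['tcp_rot'][1],s['tcp_rot'][0]);d=a-s['position'][:2]
    print(np.degrees(f),d@[np.cos(f),np.sin(f)],d@[np.sin(f),-np.cos(f)],s['t'])
    im=q['color'][150:240,210:320]; im=cv2.resize(im,None,fx=7,fy=7,interpolation=2)
    cv2.imwrite(f'pics/{n}a.png',im)
    # predicted tab top edges for angles
    for ang,col in ((276,(255,0,0)),(284.1,(0,255,0)),(292,(0,0,255))):
        t=np.array([np.cos(np.radians(ang)),np.sin(np.radians(ang))]);m=np.array([-t[1],t[0]])
        pts=[]
        for r,w,z in ((.045,-.006,.092),(.085,-.006,.092),(.085,.006,.092),(.045,.006,.092),(.045,-.006,.092),(.085,-.006,.092),(.085,-.006,.05),(.085,.006,.05),(.085,.006,.092)):
            P=np.append(a+t*r+m*w,z); pts.append((px(q,P)-[210,150]+.5)*7)
        cv2.polylines(im,[np.int32(pts)],False,col,1,cv2.LINE_AA)
        c=(px(q,np.append(a+t*.114,.045))-[210,150]+.5)*7; cv2.circle(im,tuple(np.int32(c).tolist()),3,col,-1)
    cv2.imwrite(f'pics/{n}.png',im)
go(sys.argv[1])
E
python3 v.py v1
```

```text
t: 9.85
position: [0.5738, -0.0451, 0.0842]
tcp_rot: [0.693, 0.72, 0.0, -0.0]
ft_force: [-1.6, -0.9, -0.5]
opening: 0.0002
92.21151581723915 0.06964683089971307 0.02089000634511278 9.9
```

View pics/v1.png

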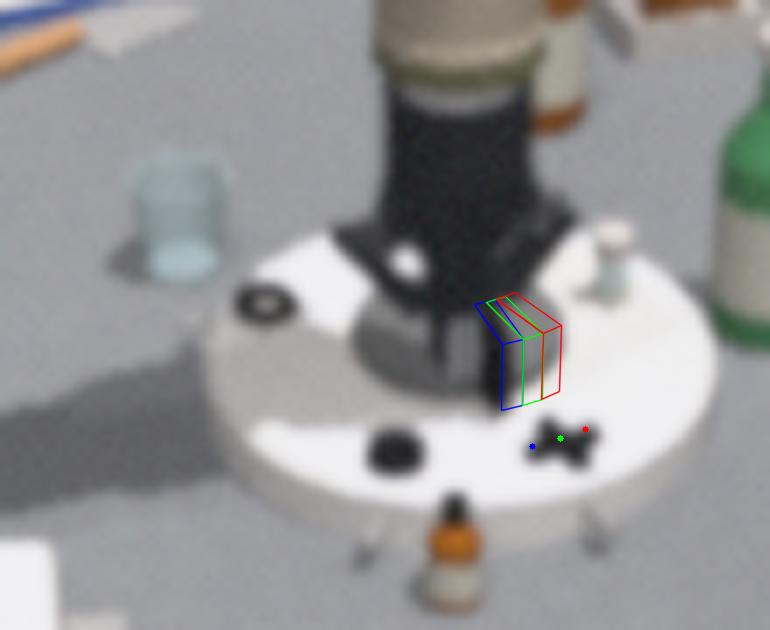

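View pics/v1a.png

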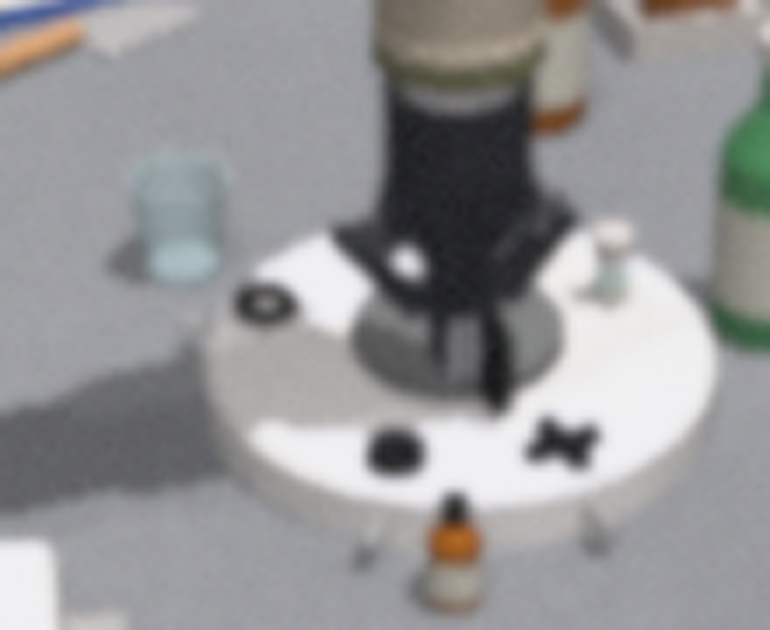

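The tab's outer end is at about (495,410) in the crop, to the left of the blue 276° outline. That agrees with the finger face at 272°, so about 12° remain.

```bash
python3 -m creep '[[0,-0.1,0.37,0,-3],[0,-0.1,0.37,0,-3],[0,-0.07,0.25,0,-2],[0,-0.07,0.25,0,-2],[0,-0.05,0.19,0,-1.5],[0,0,0,0,0],[0,0,0,0,0],[0,0,0,0,0],[0,0,0,0,0],[0,0,0,0,0]]'
python3 v.py v2
```

```text
t: 10.9
position: [0.5885, -0.0472, 0.0843]
tcp_rot: [0.617, 0.787, -0.0, 0.0]
ft_force: [-1.3, 0.1, -0.3]
opening: 0.0001
103.8088239876675 0.06966707511567972 0.020730372409561524 10.95
```

View pics/v2.png

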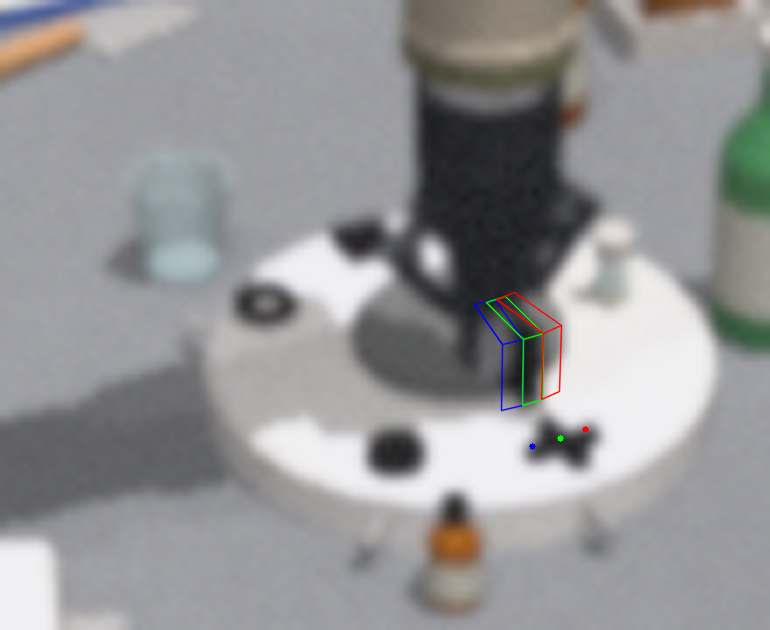

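View pics/v2a.png

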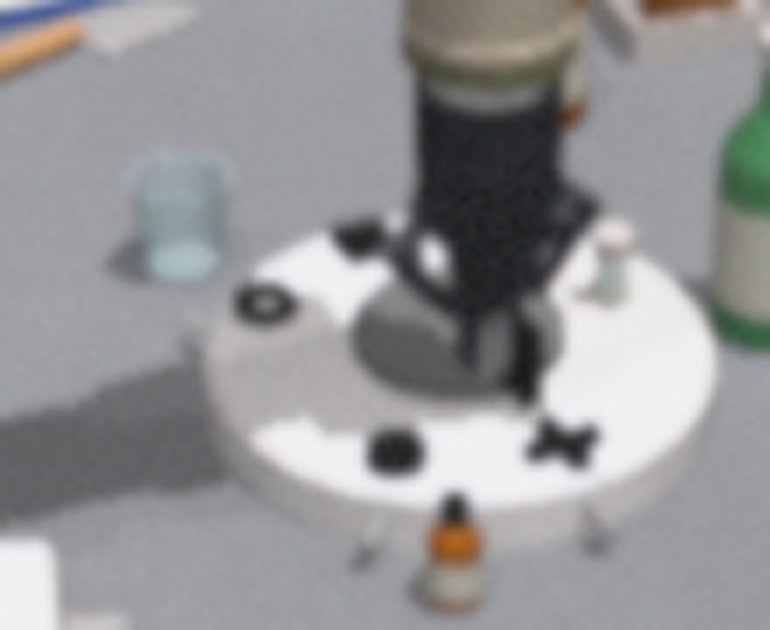

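The tab's outer end now lies at about (527,400), close to the green 284° outline. I'll draw off backwards, rise and move towards the pump, then check the tab from the top camera.

```bash
python3 -m creep '[[0,0,-0.4,0,0],[0,0,-0.6,0,0],[0,0,-0.6,0,0],[0,0,0,-2,0],[0,0,0,-3.5,0],[0,0,0,-3.5,0],[0,0,0,-3,0],[0,-3,-1.8,0,0],[0,-3.5,-2,0,0],[0,-3.5,-2,0,0]]'
python3 -m creep '[[0,-3.5,-2,0,0],[0,-3.5,-2,0,0],[0,-2,-1,0,0],[0,0,-3,0,0],[0,0,-3,0,0],[0,0,-2,0,0],[0,0,0,0,0],[0,0,0,0,0],[0,0,0,0,0],[0,0,0,0,0]]'
cat > v3.py <<'E'
from m import *
p=capture('top'); q=capture('side'); print(get_state()['t'])
for c,s in blobs(p): print('top',c,s[4],ray(p,c,.045).round(4),ray(p,c,.08).round(4))
a=np.array([.592,.0254])
o=[]
for pp,(x,y,w,h) in ((p,(235,150,80,75)),(q,(245,170,75,60))):
    im=cv2.resize(pp['color'][y:y+h,x:x+w],None,fx=8,fy=8,interpolation=2); raw=im.copy()
    ang=284.1
    t=np.array([np.cos(np.radians(ang)),np.sin(np.radians(ang))]);m=np.array([-t[1],t[0]])
    pts=[]
    for r,w_,z in ((.045,-.006,.092),(.085,-.006,.092),(.085,.006,.092),(.045,.006,.092),(.045,-.006,.092),(.085,-.006,.092),(.085,-.006,.05),(.085,.006,.05),(.085,.006,.092)):
        pts.append((px(pp,np.append(a+t*r+m*w_,z))-[x,y]+.5)*8)
    cv2.polylines(im,[np.int32(pts)],False,(0,255,0),1,cv2.LINE_AA)
    for P in ((*(a+t*.114),.045),(*a,.056)):
        c=(px(pp,np.array(P))-[x,y]+.5)*8; cv2.circle(im,tuple(np.int32(c).tolist()),3,(0,0,255),-1)
    o.append(im)
    cv2.imwrite('pics/raw%d.png'%len(o),raw)
    cv2.imwrite('pics/chk%d.png'%len(o),im)
E
python3 v3.py
```

```text
t: 11.95
position: [0.5398, -0.1631, 0.2047]
tcp_rot: [0.617, 0.787, -0.0, 0.001]
ft_force: [0.6, -0.2, 0.5]
opening: -0.0001
t: 12.95
position: [0.4366, -0.2798, 0.2043]
tcp_rot: [0.616, 0.787, 0.0, 0.0]
ft_force: [-0.2, 0.1, -0.7]
opening: -0.0
13.05
top [252.7 134.2] 33 [0.7478 0.05   0.045 ] [0.7378 0.0489 0.08  ]
top [294.3 174.1] 43 [ 0.6197 -0.0845  0.045 ] [ 0.6131 -0.0819  0.08  ]
top [279.3 176.5] 66 [ 0.6112 -0.0371  0.045 ] [ 0.6048 -0.0358  0.08  ]
top [224.5 190.2] 77 [0.5644 0.1354 0.045 ] [0.5593 0.1321 0.08  ]
top [290.1 201. ] 67 [ 0.5336 -0.0719  0.045 ] [ 0.5294 -0.0697  0.08  ]
top [240.3 212.6] 32 [0.4943 0.0837 0.045 ] [0.4911 0.0818 0.08  ]
```

View pics/chk1.png

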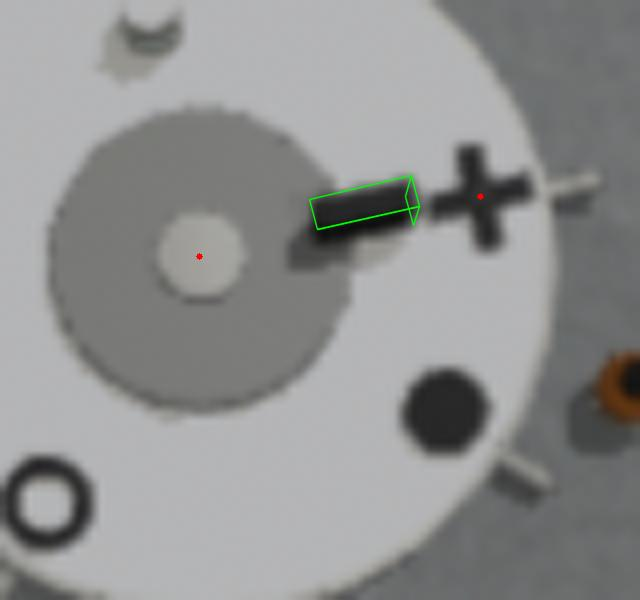

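View pics/raw1.png

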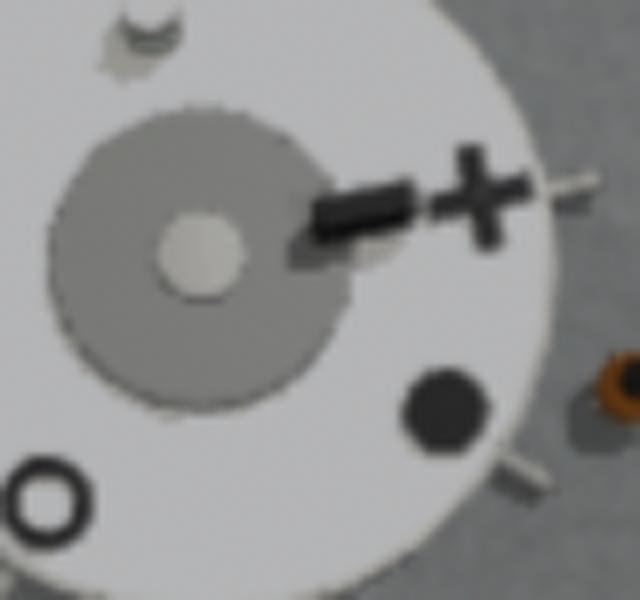

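View pics/chk2.png

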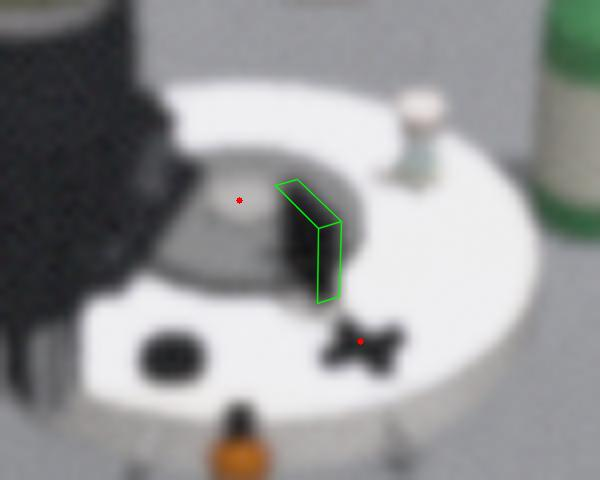

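The tab is close but looks a few degrees short. I'll fit its silhouette in both views to get a number.

```bash
cat > fit.py <<'E'
from m import *
from scipy.optimize import minimize
def fit(p,q,a0=np.array([.592,.0254])):
    out=[]
    for n,pp,(x,y,w,h) in (('top',p,(268,165,21,22)),('side',q,(276,188,18,22))):
        g=cv2.GaussianBlur(cv2.cvtColor(pp['color'],6),(0,0),.01).astype(float)[y:y+h,x:x+w]
        S=16
        def ren(ang,da,s):
            t=np.array([np.cos(ang),np.sin(ang)]);m=np.array([-t[1],t[0]])
            P=[(px(pp,np.append(a0+t*r+m*k,z))-[x,y]+.5+da)*S for r in(.045,.085) for k in(-.006,.006) for z in(.05,.092)]
            im=np.zeros((h*S,w*S),np.float32); cv2.fillConvexPoly(im,cv2.convexHull(np.int32(np.round(P))),1.)
            im=cv2.GaussianBlur(im,(0,0),s*S); return cv2.resize(im,(w,h),interpolation=cv2.INTER_AREA)
        best=[]
        for ang in np.arange(274,292,1.):
            b=9e9
            for dx in np.arange(-1.25,1.3,.25):
                for dy in np.arange(-1.25,1.3,.25):
                    A=ren(np.radians(ang),np.array([dx,dy]),.6)
                    d=np.clip(g,0,120)-(110*(1-A)+38*A)
                    e=np.abs(d).mean()+ .6*np.hypot(dx,dy)
                    if e<b:b=e;arg=(dx,dy)
            best.append((round(b,2),ang,arg))
        print(n,sorted(best)[:4])
E
python3 - <<'E'
from fit import *
p=capture('top'); q=capture('side'); fit(p,q)
b=None
g=p['color'][200:228,358:392]; cv2.imwrite('pics/bt.png',cv2.resize(cv2.imread('pics/top0.png')[195:232,352:394],None,fx=14,fy=14,interpolation=2))
cv2.imwrite('pics/bs.png',cv2.resize(cv2.imread('pics/side0.png')[240:290,250:300],None,fx=11,fy=11,interpolation=2))
for x,y in ((.4955,-.330),(.49,-.333)): print(px(p,[x,y,.077]),px(q,[x,y,.077]))
E
```

```text
top [(np.float64(11.35), np.float64(283.0), (np.float64(-0.5), np.float64(0.25))), (np.float64(11.43), np.float64(282.0), (np.float64(-0.5), np.float64(0.0))), (np.float64(11.48), np.float64(284.0), (np.float64(-0.25), np.float64(0.5))), (np.float64(11.63), np.float64(285.0), (np.float64(-0.25), np.float64(1.0)))]
side [(np.float64(12.16), np.float64(281.0), (np.float64(0.5), np.float64(0.0))), (np.float64(12.19), np.float64(282.0), (np.float64(0.25), np.float64(0.0))), (np.float64(12.21), np.float64(279.0), (np.float64(1.25), np.float64(0.0))), (np.float64(12.23), np.float64(280.0), (np.float64(1.0), np.float64(0.0)))]
[375.58983099 213.63243448] [273.35770248 256.40027582]
[376.6151864 215.4526406] [271.82366122 257.38347999]
```

View pics/bt.png

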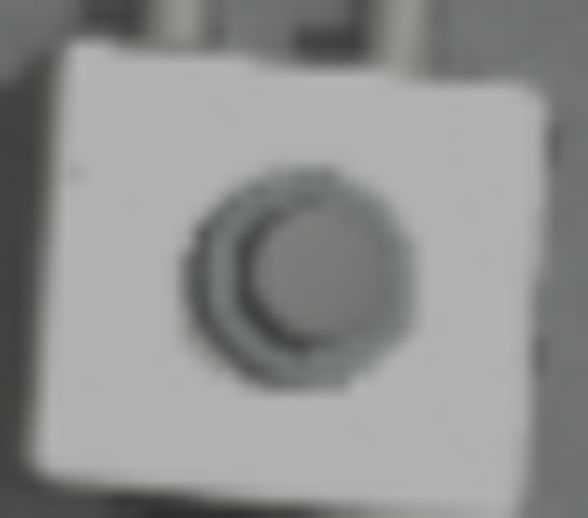

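View pics/bs.png

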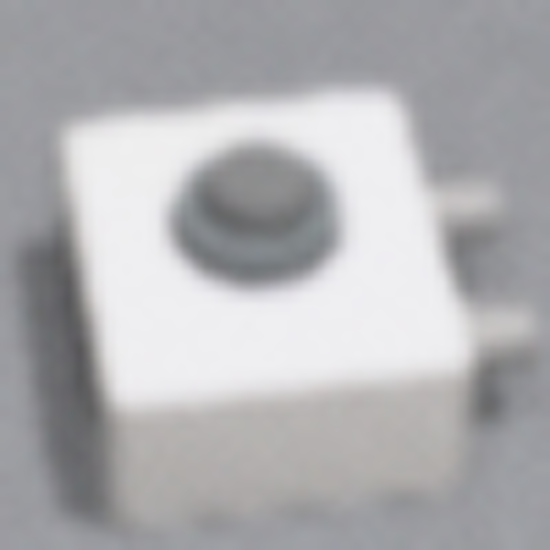

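The fits give 281–283° against the cross at 284°. That is inside tolerance, but the tab's upper-edge slope reads about 280°, so I'll nudge it roughly 2–3° further.

```bash
python3 -m creep '[[0,1.5,1.5,0,0],[0,2.5,2.4,0,0],[0,2.5,2.4,0,0],[0,2.5,2.4,0,0],[0,2.5,2.5,0,0],[0,2.5,2.5,0,0],[0,2.5,2.5,0,0],[0,2.5,2.5,0,0],[0,0,0,0,0],[0,0,0,0,0]]'
python3 -c "
from h import *
print(get_state()['position'])"
```

```text
t: 14.15
position: [0.5722, -0.0502, 0.204]
tcp_rot: [0.616, 0.788, 0.0, -0.0]
ft_force: [0.3, -0.5, -0.5]
opening: -0.0
[ 0.57222518 -0.05020942  0.2040363 ]
```

```bash
python3 -m creep '[[0,0,0,2,0],[0,0,0,3,0],[0,0,0,3,0],[0,0,0,3,0],[0,0,0,1,0],[0,0,0,0,0],[0,0,0.5,0,0],[0,0,0.5,0,0],[0,0,0.4,0,0],[0,0,0.2,0,0]]'
python3 -m creep '[[0,0,0.2,0,0],[0,0,0.2,0,-1],[0,0,0,0,0],[0,0,0,0,0],[0,0,0,0,0],[0,0,-0.5,0,0],[0,0,-0.6,0,0],[0,0,-0.6,0,0],[0,0,0,-2,0],[0,0,0,-4,0]]'
python3 -m creep '[[0,0,0,-4,0],[0,0,0,-2,0],[0,-2.5,-2.5,0,0],[0,-2.5,-2.5,0,0],[0,-2.5,-2.5,0,0],[0,-2.5,-2.5,0,0],[0,-2.5,-2.5,0,0],[0,-2.5,-2.5,0,0],[0,-2.5,-2.5,0,0],[0,0,0,0,0]]'
python3 v3.py
python3 - <<'E'
from fit import *
p=capture('top'); q=capture('side'); fit(p,q); print(get_state()['position'])
E
```

```text
t: 15.15
position: [0.5885, -0.0473, 0.0851]
tcp_rot: [0.617, 0.787, 0.0, 0.001]
ft_force: [-0.4, -0.1, -1.2]
opening: -0.0004
t: 16.15
position: [0.5727, -0.0513, 0.1425]
tcp_rot: [0.61, 0.792, -0.001, -0.002]
ft_force: [1.2, -0.2, 0.2]
opening: -0.0002
t: 17.15
position: [0.4473, -0.2697, 0.2039]
tcp_rot: [0.613, 0.79, -0.001, -0.0]
ft_force: [0.3, 0.6, 0.4]
opening: -0.0002
17.25
top [252.6 134.1] 33 [0.7482 0.0503 0.045 ] [0.7382 0.0493 0.08  ]
top [294.3 174.1] 43 [ 0.6197 -0.0845  0.045 ] [ 0.6131 -0.0819  0.08  ]
top [279.3 175.6] 63 [ 0.6141 -0.0371  0.045 ] [ 0.6077 -0.0358  0.08  ]
top [224.5 190.2] 77 [0.5644 0.1354 0.045 ] [0.5593 0.1321 0.08  ]
top [290.1 201. ] 67 [ 0.5336 -0.0719  0.045 ] [ 0.5294 -0.0697  0.08  ]
top [240.2 212.6] 31 [0.4943 0.084  0.045 ] [0.4911 0.0821 0.08  ]
top [(np.float64(11.19), np.float64(285.0), (np.float64(-0.5), np.float64(0.25))), (np.float64(11.19), np.float64(286.0), (np.float64(-0.5), np.float64(0.5))), (np.float64(11.32), np.float64(287.0), (np.float64(-0.25), np.float64(0.75))), (np.float64(11.39), np.float64(284.0), (np.float64(-0.5), np.float64(-0.25)))]
side [(np.float64(11.96), np.float64(284.0), (np.float64(0.5), np.float64(0.0))), (np.float64(11.99), np.float64(282.0), (np.float64(1.25), np.float64(0.0))), (np.float64(12.0), np.float64(285.0), (np.float64(0.25), np.float64(0.0))), (np.float64(12.02), np.float64(283.0), (np.float64(0.75), np.float64(0.0)))]
[ 0.45101402 -0.26367291  0.20441281]
```

View pics/chk1.png

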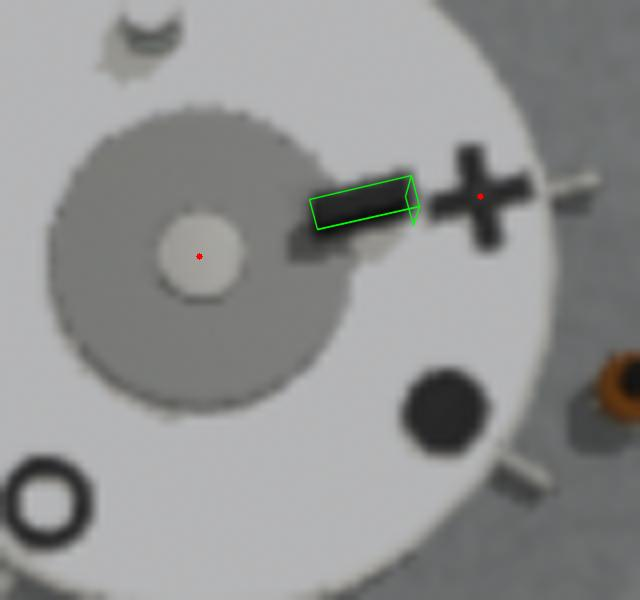

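View pics/chk2.png

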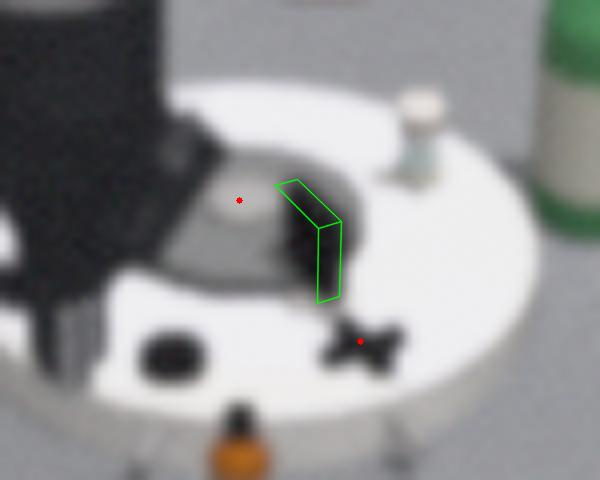

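The fit now reads 284–286° in the top view and about 284° in the side view, against the cross at 284°, so the selector is done. Next I'll triangulate the small pump's button from both views.

```bash
python3 - <<'E'
from h import *
from scipy.optimize import least_squares
p=capture('top'); q=capture('side')
tu=np.array([320/14+352-.5,272/14+195-.5]); su=np.array([257/11+250-.5,187/11+240-.5])
print(tu,su,ray(p,tu,.077),ray(q,su,.077))
r=least_squares(lambda P:np.r_[px(p,P)-tu,px(q,P)-su],[.49,-.33,.077]); print(r.x,r.fun)
s=get_state(); pos=s['position']; f=2*np.arctan2(s['tcp_rot'][1],s['tcp_rot'][0]); print(pos,np.degrees(f),s['t'])
B=(ray(p,tu,.077)+ray(q,su,.077))[:2]/2; d=B-pos[:2]; print(B,d@[np.cos(f),np.sin(f)],d@[np.sin(f),-np.cos(f)])
E
```

```text
[374.35714286 213.92857143] [272.86363636 256.5       ] [ 0.49452936 -0.32624856  0.077     ] [ 0.49395885 -0.33005976  0.077     ]
[ 0.49477311 -0.32701786  0.07407786] [-0.00158661  0.01066983  0.01046213 -0.00183077]
[ 0.45118044 -0.26353357  0.20438542] 104.93841448180773 17.45
[ 0.49424411 -0.32815416] -0.07353761906401521 0.024950330787140096
```

```bash
python3 -m creep '[[0,-1.9,0.6,0,0],[0,-1.9,0.6,0,0],[0,-1.8,0.7,0,0],[0,-1.8,0.6,0,0],[0,0,0,2,0],[0,0,0,3,0],[0,0,0,2.5,0],[0,0,0,1.5,0],[0,0,0,0.4,0],[0,0,0,0,0]]'
python3 - <<'E'
from h import *
print(get_state()['position'])
q=capture('side'); print(px(q,[.4942,-.328,.077]))
cv2.imwrite('pics/pr.png',cv2.resize(q['color'][200:300,220:330],None,fx=6,fy=6,interpolation=2))
E
```

```text
t: 18.45
position: [0.4941, -0.3296, 0.1105]
tcp_rot: [0.61, 0.793, 0.0, -0.0]
ft_force: [0.6, -0.4, -0.3]
opening: 0.0001
[ 0.49406146 -0.32957104  0.11053086]
[272.77005991 256.02547354]
```

View pics/pr.png

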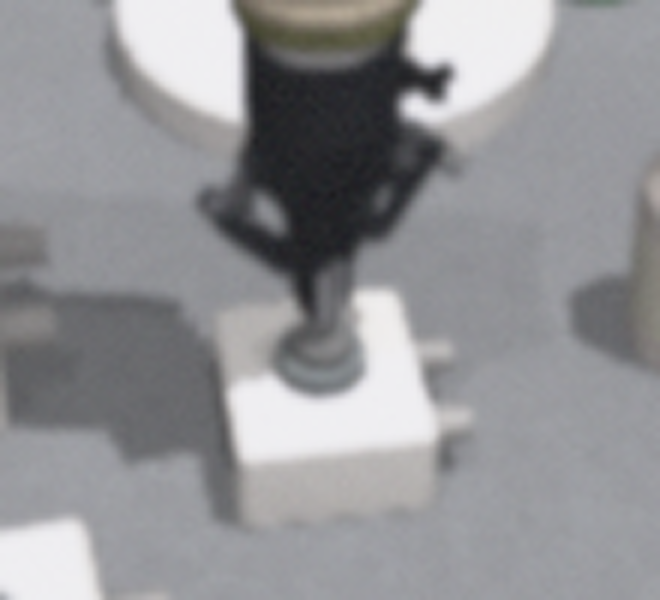

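The finger stands over the button (320,345 in the crop). Now I'll press.

```bash
python3 -m creep '[[0,0,0,0.5,0],[0,0,0,0.5,0],[0,0,0,0.4,0],[0,0,0,0.2,0],[0,0,0,0.2,0],[0,0,0,0.2,0],[0,0,0,0.1,0],[0,0,0,0,0],[0,0,0,0,0],[0,0,0,0,0]]'
python3 -c "
from h import *
s=get_state();print(s['position'],s['ft_force'])"
```

```text
t: 19.5
position: [0.4938, -0.3301, 0.0901]
tcp_rot: [0.61, 0.792, -0.0, 0.0]
ft_force: [-3.8, 1.5, 9.5]
opening: -0.0001
[ 0.49375359 -0.33008778  0.09010473] [-3.81854911  1.51924539  9.54821834]
```

```bash
python3 -m creep '[[0,0,0,0.1,0],[0,0,0,0.1,0],[0,0,0,0,0],[0,0,0,0,0],[0,0,0,0,0],[0,0,0,0,0],[0,0,0,0,0],[0,0,0,0,0],[0,0,0,0,0],[0,0,0,0,0]]'
python3 -c "
from h import *
q=capture('side')
cv2.imwrite('pics/pr2.png',cv2.resize(q['color'][200:300,220:330],None,fx=6,fy=6,interpolation=2))"
```

```text
t: 20.5
position: [0.4939, -0.3301, 0.0898]
tcp_rot: [0.61, 0.792, -0.001, 0.0]
ft_force: [-11.6, 5.1, 28.2]
opening: 0.0
```

View pics/pr2.png

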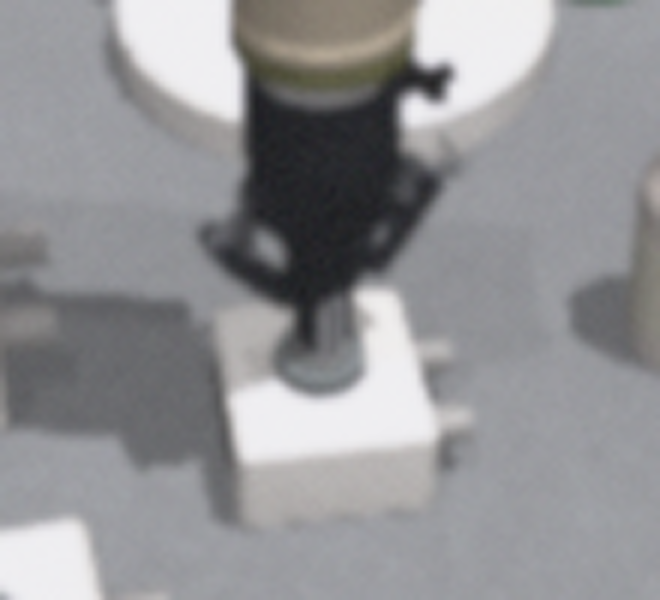

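The force rose to 28 N with almost no further travel, and the tip is at 71 mm (77 − 6), so the button is fully down. I'll lift straight up and clear.

```bash
python3 -m creep '[[0,0,0,-0.5,0],[0,0,0,-1,0],[0,0,0,-2,0],[0,0,0,-3,0],[0,0,0,-3,0],[0,0,0,-2,0],[0,-2,-2,0,0],[0,-2.5,-2.5,0,0],[0,-2.5,-2.5,0,0],[0,-1,-1,0,0]]'
python3 -m creep '[[0,0,-2,0,0],[0,0,-2,0,0],[0,0,0,0,0],[0,0,0,0,0],[0,0,0,0,0],[0,0,0,0,0],[0,0,0,0,0],[0,0,0,0,0],[0,0,0,0,0],[0,0,0,0,0]]'
python3 v3.py
python3 - <<'E'
from fit import *
p=capture('top'); q=capture('side'); fit(p,q); s=get_state(); print(s['position'],s['ft_force'],s['t'])
b=np.hstack([cv2.resize(q['color'][120:300,200:400],(500,450),interpolation=2),cv2.resize(cv2.imread('pics/side0.png')[120:300,200:400],(500,450),interpolation=2)])
cv2.imwrite('pics/end.png',cv2.resize(b,(800,360)))
for th in ['vial','beaker','dropper','amber','green','white','spatula']:
  for pp,n in ((p,'top'),(q,'side')):
    for d in outline_of(pp,th)[:1]:
        v,u=np.nonzero(d['region']); print(n,th,len(u),u.mean().round(1),v.mean().round(1))
E
```

```text
t: 21.55
position: [0.4341, -0.4313, 0.2021]
tcp_rot: [0.612, 0.791, -0.001, -0.0]
ft_force: [-0.1, -0.4, -0.0]
opening: 0.0
t: 22.55
position: [0.3982, -0.4379, 0.2023]
tcp_rot: [0.61, 0.792, 0.0, 0.0]
ft_force: [0.0, 0.4, -0.3]
opening: 0.0002
22.65
top [252.4 134. ] 34 [0.7485 0.0509 0.045 ] [0.7385 0.0499 0.08  ]
top [294.3 174. ] 44 [ 0.62   -0.0845  0.045 ] [ 0.6134 -0.0819  0.08  ]
top [279.2 175.6] 64 [ 0.6141 -0.0368  0.045 ] [ 0.6077 -0.0355  0.08  ]
top [224.5 190.2] 77 [0.5644 0.1354 0.045 ] [0.5593 0.1321 0.08  ]
top [290.1 201. ] 67 [ 0.5336 -0.0719  0.045 ] [ 0.5294 -0.0697  0.08  ]
top [240.3 212.6] 32 [0.4943 0.0837 0.045 ] [0.4911 0.0818 0.08  ]
top [(np.float64(11.2), np.float64(286.0), (np.float64(-0.5), np.float64(0.5))), (np.float64(11.22), np.float64(285.0), (np.float64(-0.5), np.float64(0.25))), (np.float64(11.32), np.float64(287.0), (np.float64(-0.25), np.float64(0.75))), (np.float64(11.4), np.float64(284.0), (np.float64(-0.5), np.float64(-0.25)))]
side [(np.float64(12.08), np.float64(284.0), (np.float64(0.5), np.float64(0.0))), (np.float64(12.11), np.float64(285.0), (np.float64(0.0), np.float64(0.0))), (np.float64(12.12), np.float64(282.0), (np.float64(1.25), np.float64(0.0))), (np.float64(12.14), np.float64(283.0), (np.float64(0.75), np.float64(0.0)))]
[ 0.39810764 -0.43802307  0.20233096] [0.69512158 1.12878279 0.53811529] 22.75
top vial 65 253.4 151.6
side vial 68 297.2 187.6
top beaker 311 203.5 220.9
side beaker 70 273.1 256.9
top dropper 88 313.7 198.6
side dropper 122 274.0 229.4
top amber 659 165.2 138.7
side amber 517 285.8 151.8
top green 603 253.0 120.1
side green 696 320.3 179.3
top white 612 362.7 145.4
side white 950 336.8 239.7
top spatula 659 107.4 221.1
```

View pics/end.png

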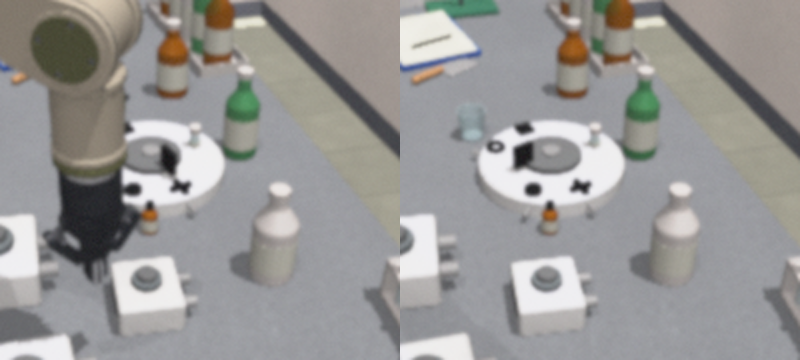

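View pics/chk1.png

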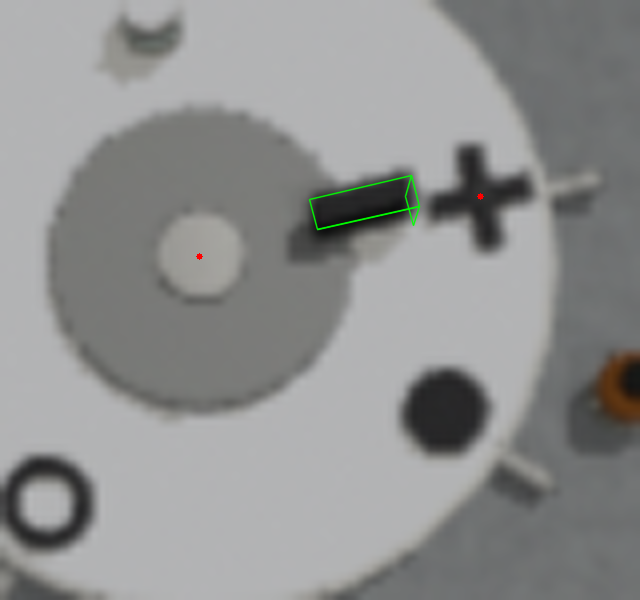

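The tab points along the cross arm, the bystanders are where they started, the button looks up and the gripper is clear, so I'm handing in.

```bash
python3 -c "
from bench import *
print(finish_job())"
```

```text
the job is handed in; nothing more can be done
None
```

I pushed the selector tab round to the cross with the shut fingertips, pressed the smallest pump's button fully down, let it spring back, and drew clear. I handed the job in at about 23–24 s; it reported no verdict.

- **Selector:** after the first push the tab sat about 2–4° short of the cross, so I went back and nudged it once. In the last pictures the tab fitted at 285–286° in the top view and about 284° in the side view. The cross is at 284°, so the views differ by 1–2° and the aim is roughly 0–4 mm off, against the 14 mm allowed.
- **Button:** it bottomed out, with the fingertip at about 71 mm and the force rising to 28 N with no further travel. Afterwards it looks as high as at the start in the side view. I had no direct reading of its travel.
- **Bystanders:** in the top view none moved by more than about 1 pixel, roughly 3 mm. In the side view the arm hid the spatula and the beaker. The network's "beaker" there was the pump's button, so I discounted it.
- **Clear of everything:** the measured tool force was about 1 N, close to the sensor's noise, and the gripper stood well away from the pump.

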